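# Pin the tape eraser's tray and hold its recessed erase button

### The job

Lock the shut tray of the grey bulk tape eraser: take the red-handled pin from its rest and push it down through the orange lug and the tray's brass tongue until its flange sits on the lug, and let go of it. Then, and not before, take the blue-handled stylus, reach it through the hole in the yellow frame on the eraser's top, press the recessed red button fully down and finish while still holding it down with the stylus in the gripper. Leave the tray shut and the loose cassettes, film can and yellow tape core where they are.

Things in the scene. Friction and masses are not known exactly. Their poses are not given: they have to be found in the camera images.
- eraser: Bulk tape eraser, a fixed grey box 240 x 260 x 100 mm high (x, y, z). Origin: centre of its underside, on the table. Its front, with the black tray, faces its own -x; z up. On the front a orange lug stands out 62 mm and under it the tray's brass tongue; the tray's bar handle stands out 35 mm at y = -35 mm, 32 mm high. It stands anywhere in a patch of some 70 x 140 mm, turned up to 0.25 rad either way.
- lug_hole (a point): Centre of the mouth (upper edge) of the upright round hole in the orange lug, 66 mm above the table, 40 mm in front of the eraser's front face, at (-160, 80, 66) mm in the eraser's frame; axes as the eraser's. The lug is 10 mm thick with a 13 mm hole; 6 mm below it is the tray's tongue, 8 mm thick, with a 14 mm hole on the same axis while the tray is shut. Below it is free down to the table.
- aperture (a point): Centre of the mouth of the 16 mm round hole in the eraser's flat top, 100 mm above the table, at (-50, -80, 100) mm in the eraser's frame, inside a yellow square frame 40 mm wide; axes as the eraser's. Straight down this hole, its top 25 mm below the mouth, lies the red button (14 mm across).
- erase_button (a joint): Travel of the recessed button, m: 0 up, 0.006 fully down. It springs back; it begins to move at about 1.8 N and is fully down at 6 N, with a firm stop.
- tray (a joint): Opening of the eraser's tray, m: 0 shut (start), up to 0.12 open, sliding to the eraser's -x; friction about 8 N.
- pin_grip (a point): Locking pin, upright in its rest, loose, about 70 g. The point is the centre of its upright red round handle (16 mm diameter, 52 mm high), z along the pin, up. 30 mm below the point is the underside of the steel flange (26 mm diameter, 4 mm thick); from there a steel shank 10 mm in diameter reaches down 45 mm, its last 8 mm tapered to 5.5 mm. Fully in, the flange lies on the lug and this point is 30 mm above lug_hole.
- stylus_grip (a point): Stylus, upright in its rest, loose, about 70 g. The point is the centre of its upright blue round handle (16 mm diameter, 64 mm high), z along the stylus, up. 36 mm below the point is the underside of its steel collar (26 mm diameter, 4 mm thick); from there a steel shaft 8 mm in diameter reaches down 52 mm, so its tip is 88 mm below the point.
- pin_rest: Fixed black block 60 x 60 x 60 mm with a 14 mm upright hole through its centre in which the pin stands, flange on the block's top. Origin: centre of its underside. It is to the left or the right of the eraser, in turn with the stylus rest.
- stylus_rest: Fixed white block, same size and hole, in which the stylus stands, collar on the block's top. Origin: centre of its underside.
- cassette_1: Loose grey cassette case lying flat, 70 x 110 x 17 mm. Origin: centre of its underside. Leave it alone.
- cassette_2: Loose white cassette case lying flat, 70 x 110 x 17 mm. Origin: centre of its underside. Leave it alone.
- film_can: Loose small round film can lying flat, 100 mm diameter, 26 mm high, blue band. Origin: centre of its underside. Leave it alone.
- tape_core: Loose yellow ring lying flat, 64 mm outside, 28 mm inside, 17 mm high. Origin: centre of its underside. Leave it alone.

How it is judged:
On the way, in this order (a step that is already met when the one before it is completed fails the run):
1. the pin is down through lug and tongue, its flange on the lug, and released (z of pin_grip in the frame of lug_hole below 0.034 m and horizontal distance between pin_grip and lug_hole below 0.006 m and angle between pin_grip's own z axis and vertical below 0.12 rad and contact force between the fingers and pin below 0.1 N), for 0.2 s.
2. the gripped stylus holds the recessed button down (value of joint erase_button above 0.0045 m and contact force between stylus and erase_button above 2 N and contact force between the fingers and stylus above 2 N), for 0.3 s.
At the end, for the whole second after the job is handed in: The gripped stylus keeps the red button at least 4.5 of its 6 mm down, pushing over 2 N, gripped with over 2 N; the pin is released, upright within 0.12 rad, within 6 mm of the hole's axis, its flange within 4 mm of the lug; the tray is shut within 5 mm (all of step 1 and all of step 2 and value of joint tray below 0.005 m); the arm keeps its last pose, push and grip.
It fails at once if the button is pressed while the pin is not in (value of joint erase_button above 0.002 m and not (z of pin_grip in the frame of lug_hole below 0.04 m and horizontal distance between pin_grip and lug_hole below 0.006 m and angle between pin_grip's own z axis and vertical below 0.12 rad)).
It fails at once if the cassette 1 is moved by more than 30 mm (distance of cassette_1 from where it was at the start of the episode above 0.03 m).
It fails at once if the cassette 2 is moved by more than 30 mm (distance of cassette_2 from where it was at the start of the episode above 0.03 m).
It fails at once if the film can is moved by more than 30 mm (distance of film_can from where it was at the start of the episode above 0.03 m).
It fails at once if the tape core is moved by more than 30 mm (distance of tape_core from where it was at the start of the episode above 0.03 m).
It also fails if it takes over 61 s, if anything falls off the work surface, if the arm or the gripper's body presses on something with over 40 N, if the wrist force passes 120 N, or if a joint passes its speed limit or range.

### The arm

A 7-joint arm with a two-finger parallel gripper is mounted at the origin on the work surface. World frame = base frame: x ahead of the robot, y to its left, z up, the work surface at z = 0. Lengths are in m, angles in rad, forces in N, time in s.
With the tool pointing down it reaches from about 0.425 to 0.8 m from the base axis. Payload 8.3 kg.
Tool frame: the origin (TCP) lies at the very end of the fingers, on their centre line; the grasp point (between the pads) lies 19 mm behind it; z points along the fingers, y is the direction in which the jaws open and shut (so a half turn about z gives the same grasp; the last joint's range is limited). The gripper opens to 85 mm and grips with 20 to 120 N. Pads are 22 mm wide; open, the fingers measure 114 mm over their backs; the gripper's body (76 mm by 85 mm) begins 54 mm behind the grasp point. The pads swing forward as they close: fully open they stand 13 mm farther back than shut.
Start: joints at [-1.367, 0.383, 0.016, 1.37, -0.006, 1.388, -0.046], TCP at [0.165, 0.603, 0.231] pointing down, gripper open.
Joint ranges: [-2.95, 2.95], [-0.25, 2.06], [-1.52, 1.56], [0.18, 2.33], [-1.44, 4.58], [0.02, 2.06], [-3.01, 3.01]. Speed limits (rad/s): [2.39, 2.39, 3.01, 3.01, 3.14, 3.14, 3.14].

### API

Orientations are given as a unit quaternion [x, y, z, w].
In Python, from bench import manip gives the robot as it stands.
- The arm moves only by the tool drive_tool, never from a script. Its argument "deltas" is text: rows parted by semicolons, each of 4 numbers parted by spaces: the shift along the world's x, y, z as a fraction of full scale, then the turn about the world's z as a fraction of full scale. In form: tx ty tz roll; .... A call has 1 to 8 rows; each row shifts and turns the commanded pose from where the row before left it; what a row does not reach is not made up. Full scale, the value 1, is 0.04 m for a shift and 4 degrees for a turn. A row lasts 1/12 s, in which the tool goes at most 41.7 mm and 7.16 degrees, less where a joint would pass 70% of its speed; a pose out of reach is approached as far as the arm can. A call with a number of a shift or a turn outside -1 to 1 is refused whole. A call with a gripper value outside its range is refused whole. "gripper" is the opening in per cent of the stroke, from 0 (shut) to 100 (fully open), set as the call begins (left out, the last holds). The fingers move at their own pace and stop on an object; "newtons" is the grip in N (left out, the last holds). Time passes only in rows, so rows that do not move let the fingers close. It gives the time, the measured TCP pose, the force and the opening at its end, in the units of the state.
- manip.state(): the state, without advancing time (a new reading comes with each control period).
- manip.snapshot(name): name is "scene" or "top" or "wrist"; returns the picture (400x640x3 uint8, red, green, blue); there is no depth.
- manip.camera_info(name): a dict with "intrinsics" (3x3 intrinsics, pixels), "R" (3x3) and "t" (3): a world point X has camera coordinates R X + t; the wrist camera has in their place "tool_from_camera" (4x4, takes a point from camera to tool coordinates, whose origin is the TCP and whose axes are the flange's). Camera axes: x right, y down, z forward; pixel columns grow to the right and rows downward; lengths in m; the calibration is good to about 2 mm. The wrist camera is an equidistant fisheye: a pixel r from the principal point sees the ray r / f radians off the axis. A picture is of the moment at which its call begins: read the wrist's pose just before it. camera_info takes no time and is no camera call.
- manip.hand_in(): hands the job in, once; it reports no verdict.
Trained networks look in the newest picture that a camera, given by its name, has taken for a name from the list of things; names that differ only in an ending like _2 or _b are one class to them, and where a whole thing is asked for, a point or a joint stands for the part that bears it (a point fixed in the world has none). Each returns a list of dicts, best first, with "p" (0 to 1); they miss things now and then, are a little off and sometimes report something else, mostly with a low value. They report only what shows in the picture. A call takes as long as a camera call.
- manip.regions_of(camera, target): "pixels" (400x640 bool, what is visible of it) and "location" ([column, row] in pixels, amid what is visible of it).
- manip.pinpoint(camera, target): "location" ([column, row] in pixels: a listed point, or the origin of a listed thing).
The state is a dict: "clock": time; "q": joint angles; "joint_vel": joint speeds; "effort": joint torques, N m; "tcp_pos": TCP position; "eef_rot": TCP orientation; "force": force on the tool from outside, world axes, zero at the start; "ft_torque": the same for the moment, N m; "opening": opening from 0.0 (shut) to 1.0 (fully open).
Only numpy, scipy, OpenCV 4.12 (cv2) and the standard library are available. Lean on these libraries where they do the work, as an engineer would, in place of code of your own. Each camera call takes 0.05 s, during which the arm holds its last target.

## Working session

There is one attempt and no reset: what is moved stays moved. The work goes in short steps, Python scripts to look and compute and a tool call to move; the robot and the scene stay as the last step left them, time stands still between calls to the robot, and variables do not carry over. Pictures are saved under pics/ and viewed, and the job is handed in when it is done.

Besides the shell and the picture viewer there is one more tool, called after "Emit:" as name(argument=value, ...) on one line, values as JSON. drive_tool: Moves the arm, as the interface text tells. Its arguments: {"type":"object","properties":{"deltas":{"type":"string"},"gripper":{"type":"number"},"newtons":{"type":"number"}},"required":["deltas"]}

```bash
mkdir -p pics; ls; cat > h.py <<'E'
import numpy as np, cv2
from bench import manip
def snap(n,f):
    im=manip.snapshot(n); cv2.imwrite('pics/'+f,im[:,:,::-1]); return im
E
python3 - <<'E'
from h import *
s=manip.state(); print(s)
for n in ['scene','top','wrist']:
    snap(n,n+'0.png'); print(n,manip.camera_info(n))
for n in ['scene','top']:
  for t in ['lug_hole','aperture','pin_grip','stylus_grip','pin_rest','stylus_rest','eraser']:
    try: print(n,t,[(np.round(d['location'],1),round(d['p'],2)) for d in manip.pinpoint(n,t)[:2]])
    except Exception as e: print(n,t,e)
print(manip.state()['clock'])
E
```

```text
pics
{'clock': 0.0, 'q': array([-1.3669044 ,  0.38423338,  0.01642157,  1.37118401, -0.00629209,
        1.38821867, -0.04650755]), 'joint_vel': array([ 2.75198351e-05,  1.12977821e-03, -8.96433969e-04, -1.16988589e-03,
       -2.99237340e-03,  8.10149474e-04,  6.71063585e-04]), 'effort': array([ 5.05157823e-04, -6.27619314e+01,  8.44377223e-01, -3.71816361e+01,
        1.65028288e-02,  1.40470263e-02, -1.87443482e-05]), 'tcp_pos': array([0.16463248, 0.60238654, 0.23026872]), 'eef_rot': array([ 1.32994033e-01,  9.91116337e-01, -9.91454812e-04, -1.01339759e-04]), 'force': array([ 0.94163451,  0.01429558, -0.35871769]), 'ft_torque': array([0.0503142 , 0.01759316, 0.07231329]), 'opening': 0.996542888938129}
scene {'intrinsics': array([[434.74282887,   0.        , 315.6457266 ],
       [  0.        , 434.74282887, 196.77571305],
       [  0.        ,   0.        ,   1.        ]]), 'R': array([[-0.87769479,  0.47912242, -0.0096726 ],
       [ 0.26669772,  0.47158964, -0.84052099],
       [-0.39815095, -0.74030056, -0.54169263]]), 't': array([ 0.46688557, -0.09767756,  1.52095238])}
top {'
[... 954 characters left out ...]
scene aperture [(array([266. , 177.4]), 0.88), (array([292.1, 158.4]), 0.22)]
scene pin_grip [(array([290.2, 140.4]), 0.38)]
scene stylus_grip [(array([400.3, 228.7]), 0.6)]
scene pin_rest [(array([290.9, 159.1]), 0.74)]
scene stylus_rest [(array([399.3, 257.7]), 0.94), (array([266. , 175.5]), 0.28)]
scene eraser [(array([259.2, 219.8]), 0.63)]
top lug_hole [(array([333.1, 226.3]), 0.98), (array([383.9, 260.2]), 0.6)]
top aperture [(array([387.5, 184.1]), 0.68)]
top pin_grip [(array([463.4, 245.7]), 0.39)]
top stylus_grip [(array([238.8, 251.3]), 0.58)]
top pin_rest [(array([452.8, 246.2]), 0.83)]
top stylus_rest [(array([244.9, 252.2]), 0.74)]
top eraser [(array([359.7, 173. ]), 0.67)]
0.85
```

View pics/scene0.png

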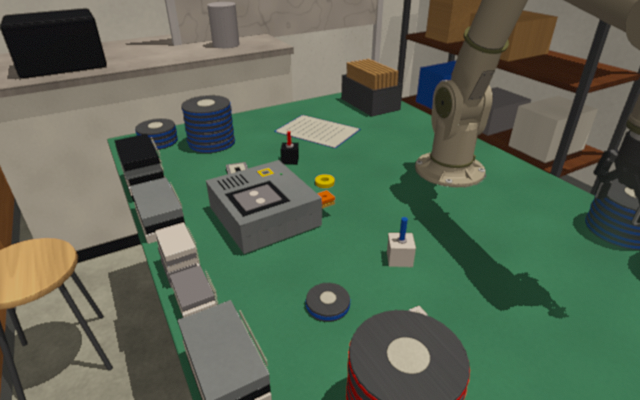

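View pics/top0.png

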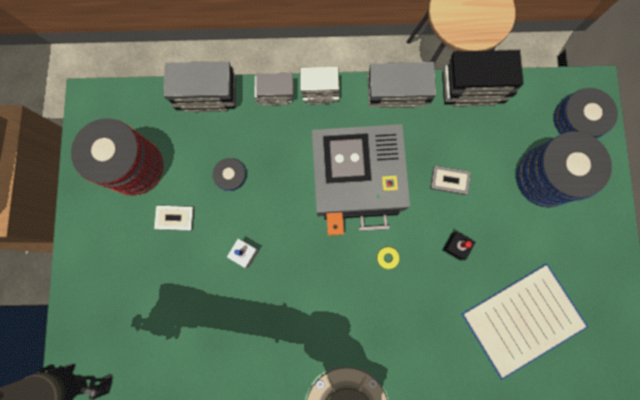

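View pics/wrist0.png

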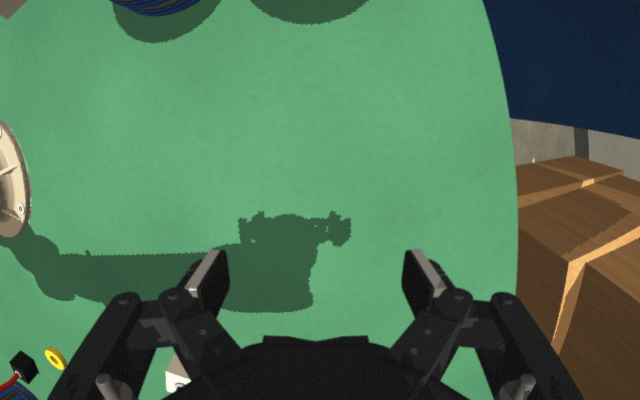

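Top view: eraser ~(360,170), orange lug hole ~(335,226), pin rest (460,245) on the right, stylus rest (242,252) on the left, yellow core (388,258), aperture (389,184). Triangulating now.

```bash
cat >> h.py <<'E'
def ray(n,px):
    c=manip.camera_info(n);K=c['intrinsics'];R=c['R'];t=c['t']
    d=R.T@np.linalg.inv(K)@np.array([px[0],px[1],1.]);return -R.T@t,d
def plane(n,px,z):
    o,d=ray(n,px);return o+d*(z-o[2])/d[2]
def tri(a,b):
    A=[];B=[]
    M=np.zeros((3,3));v=np.zeros(3)
    for o,d in (a,b):
        d=d/np.linalg.norm(d);P=np.eye(3)-np.outer(d,d);M+=P;v+=P@o
    return np.linalg.solve(M,v)
E
python3 - <<'E'
from h import *
np.set_printoptions(precision=4,suppress=True)
P={'lug_hole':(.066,(324.5,193.4),(333.1,226.3)),'aperture':(.1,(266,177.4),(387.5,184.1)),'pin_grip':(.094,(290.2,140.4),(463.4,245.7)),'stylus_grip':(.1,(400.3,228.7),(238.8,251.3)),'pin_rest':(0,(290.9,159.1),(452.8,246.2)),'stylus_rest':(0,(399.3,257.7),(244.9,252.2)),'eraser':(0,(259.2,219.8),(359.7,173))}
for k,(z,a,b) in P.items(): print(k,plane('scene',a,z),plane('top',b,z),tri(ray('scene',a),ray('top',b)))
s=manip.state()
from scipy.spatial.transform import Rotation as R
print(R.from_quat(s['eef_rot']).as_matrix())
for f,b in (('top0',(200,110,500,280)),):
    im=cv2.imread('pics/top0.png'); x0,y0,x1,y1=b
    cv2.imwrite('pics/crop.png',cv2.resize(im[y0:y1,x0:x1],None,fx=2.6,fy=2.6,interpolation=cv2.INTER_CUBIC))
E
```

```text
lug_hole [0.5101 0.0154 0.066 ] [0.5155 0.0273 0.066 ] [0.5156 0.027  0.074 ]
aperture [ 0.6434 -0.0999  0.1   ] [ 0.6285 -0.1275  0.1   ] [ 0.6321 -0.1304  0.0813]
pin_grip [ 0.4657 -0.3038  0.094 ] [ 0.4524 -0.3298  0.094 ] [ 0.4525 -0.3346  0.0783]
stylus_grip [0.4547 0.2945 0.1   ] [0.4474 0.2903 0.1   ] [0.4489 0.2903 0.0951]
pin_rest [ 0.4497 -0.34    0.    ] [ 0.4561 -0.33    0.    ] [ 0.4556 -0.3276  0.0073]
stylus_rest [0.4437 0.2915 0.    ] [0.449 0.292 0.   ] [0.4474 0.2928 0.0026]
eraser [ 0.6968 -0.0437  0.    ] [ 0.6854 -0.06    0.    ] [ 0.6896 -0.0619 -0.0143]
[[-0.9646  0.2636 -0.    ]
 [ 0.2636  0.9646  0.    ]
 [ 0.     -0.     -1.    ]]
```

View pics/crop.png

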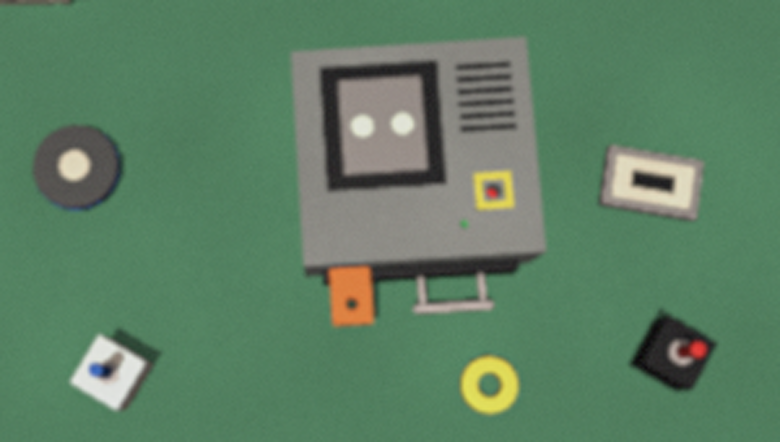

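Wrist camera next, over the eraser, for sharper measurements.

Emit:
drive_tool(deltas="0.8 -0.6 0 0.5;0.8 -0.6 0 0.5;0.8 -0.6 0 0.5;0.8 -0.6 0 0.5;0.8 -0.6 0 0.5;0.8 -0.6 0 0.5;0.8 -0.6 0 0.5;0.4 -0.9 0 0.33", gripper=100, newtons=40)

```text
clock: 1.52
tcp_pos: [0.4077, 0.3979, 0.231]
eef_rot: [-0.001, 1.0, 0.0, 0.001]
force: [-0.3, -1.1, 0.1]
opening: 0.999
```

Emit:
drive_tool(deltas="0.2 -0.9 0.1 0;0.2 -0.9 0.1 0;0.1 -0.9 0.1 0;0.1 -0.9 0.1 0;0 -0.95 0 0;0 -0.95 0 0;0 -0.95 0 0;0 -0.95 0 0")

```text
clock: 2.18
tcp_pos: [0.4284, 0.1011, 0.2475]
eef_rot: [-0.0, 1.0, 0.0, 0.0]
force: [1.8, -0.0, 0.7]
opening: 1.001
```

Emit:
drive_tool(deltas="0 -0.95 0 0;0 -0.95 0 0;0 -0.5 0 0;0 0 0 0;0 0 0 0;0 0 0 0")

```text
clock: 2.68
tcp_pos: [0.4287, 0.0078, 0.2474]
eef_rot: [-0.001, 1.0, 0.0, 0.0]
force: [0.0, 0.5, 0.6]
opening: 1.002
```

```bash
cat >> h.py <<'E'
from scipy.spatial.transform import Rotation as Rot
np.set_printoptions(precision=4,suppress=True)
def wray(px,s):
    c=manip.camera_info('wrist');K=c['intrinsics'];T=c['tool_from_camera']
    u=np.array([(px[0]-K[0,2])/K[0,0],(px[1]-K[1,2])/K[1,1]]);r=np.linalg.norm(u)
    d=np.array([*(np.sin(r)*u/max(r,1e-9)),np.cos(r)])
    R=Rot.from_quat(s['eef_rot']).as_matrix()
    return R@T[:3,3]+s['tcp_pos'], R@T[:3,:3]@d
def wplane(px,z,s):
    o,d=wray(px,s);return o+d*(z-o[2])/d[2]
def wproj(X,s):
    c=manip.camera_info('wrist');K=c['intrinsics'];T=c['tool_from_camera']
    R=Rot.from_quat(s['eef_rot']).as_matrix()
    p=T[:3,:3].T@(R.T@(np.array(X)-s['tcp_pos'])-T[:3,3])
    r=np.linalg.norm(p[:2]);th=np.arctan2(r,p[2]);return K[:2,2]+K[0,0]*th*p[:2]/r
E
python3 - <<'E'
from h import *
s=manip.state(); print(s['clock'],s['tcp_pos'],s['q'],Rot.from_quat(s['eef_rot']).as_matrix())
snap('wrist','w1.png')
for t,z in [('lug_hole',.066),('aperture',.1)]:
    for d in manip.pinpoint('wrist',t): print(t,d['location'],d['p'],wplane(d['location'],z,s))
E
```

```text
2.6833 [0.4287 0.0078 0.2474] [-0.5557 -0.0764  0.4415  1.8562  0.033   1.3545  1.4498] [[-1.     -0.0015  0.0001]
 [-0.0015  1.      0.0004]
 [-0.0001  0.0004 -1.    ]]
lug_hole [330.2, 249.2] 0.76 [0.5152 0.0262 0.066 ]
lug_hole [548.3, 198.8] 0.33 [0.4534 0.3258 0.066 ]
```

View pics/w1.png

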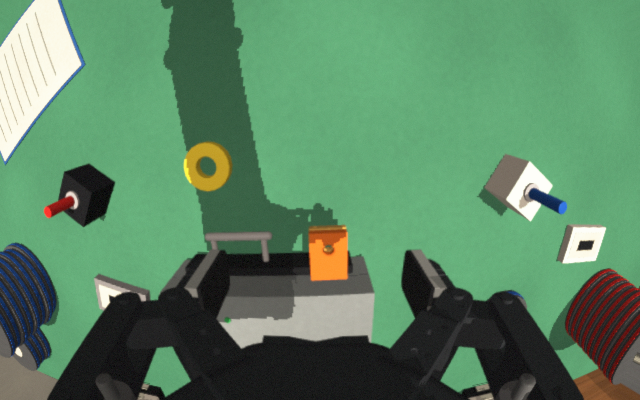

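The wrist image shows the lug hole at (329,249), pin at (75,197), stylus at (530,190). Now to a view of the pin.

Emit:
drive_tool(deltas="0 -0.95 0 0;0 -0.95 0 0;0 -0.95 0 0;-0.1 -0.95 0 0;-0.1 -0.95 0 0;-0.1 -0.95 0 0;-0.1 -0.95 0 0;-0.1 -0.95 0 0")

```text
clock: 3.5
tcp_pos: [0.4091, -0.2979, 0.2474]
eef_rot: [-0.002, 1.0, -0.0, 0.0]
force: [0.6, 0.6, -0.6]
opening: 1.001
```

Emit:
drive_tool(deltas="-0.2 -0.5 0 0;0 0 0 0;0 0 0 0;0 0 0 0")

```text
clock: 3.83
tcp_pos: [0.4016, -0.3158, 0.2469]
eef_rot: [-0.001, 1.0, 0.0, -0.0]
force: [0.9, 1.5, -0.6]
opening: 0.995
```

```bash
cat > look.py <<'E'
import sys
from h import *
s=manip.state(); print(s['clock'],s['tcp_pos'],s['q'],Rot.from_quat(s['eef_rot']).as_matrix().round(4).tolist())
snap('wrist',sys.argv[1])
for a in sys.argv[2:]:
    t,z=a.split(':')
    for d in manip.pinpoint('wrist',t): print(t,d['location'],d['p'],wplane(d['location'],float(z),s))
E
python3 look.py w2.png pin_grip:.09 pin_rest:0
```

```text
3.8333 [ 0.4016 -0.3158  0.2469] [-0.1528  0.1558  0.8566  1.6821 -0.1202  1.3593  2.2966] [[-1.0, -0.0026, -0.0006], [-0.0026, 1.0, 0.0005], [0.0006, 0.0005, -1.0]]
pin_rest [301.8, 207.2] 0.66 [ 0.4581 -0.3327  0.    ]
```

View pics/w2.png

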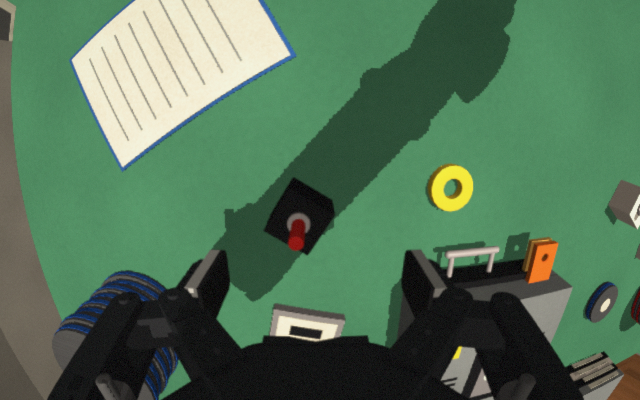

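```bash
cat > crop.py <<'E'
import sys,cv2
f,x0,y0,x1,y1,k,o=sys.argv[1:]
x0,y0,x1,y1=map(int,(x0,y0,x1,y1))
cv2.imwrite('pics/'+o,cv2.resize(cv2.imread('pics/'+f)[y0:y1,x0:x1],None,fx=float(k),fy=float(k),interpolation=cv2.INTER_CUBIC))
E
python3 crop.py w2.png 255 170 345 260 6 c2.png
python3 crop.py w1.png 280 210 380 290 6 c1.png
```

```text
(no output)
```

View pics/c2.png

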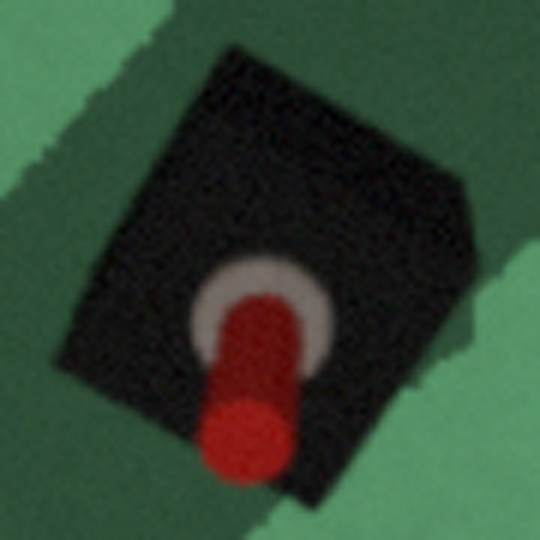

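View pics/c1.png

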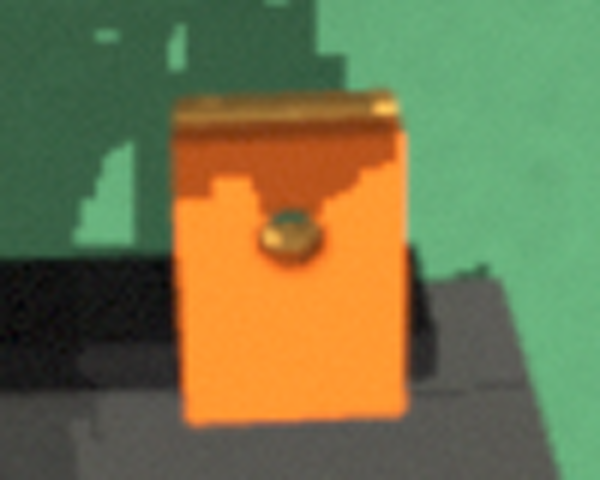

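```bash
python3 - <<'E'
from h import *
s=dict(tcp_pos=np.array([ 0.4016,-0.3158,0.2469]),eef_rot=manip.state()['eef_rot'])
print(manip.state()['tcp_pos'],wplane((295.75,243.1),.116,s),wplane((298.3,223.4),.064,s))
print(plane('top',(335.0,226.9),.066),plane('top',(389.9,183.1),.1))
s1=dict(tcp_pos=np.array([0.4287,0.0078,0.2474]),eef_rot=Rot.from_matrix([[-1.,-0.0015,0],[-0.0015,1,0],[0,0,-1]]).as_quat())
print(wplane((328.1,249.2),.066,s1))
# lug corners (top face): crop (173,135)?,(405,133),(408,413),(186,425)
for c in [(405,133),(174,140),(408,413),(186,425)]:
    print(wplane((280+(c[0]+.5)/6-.5,210+(c[1]+.5)/6-.5),.066,s1))
E
```

```text
[ 0.4017 -0.3155  0.2472] [ 0.4569 -0.3337  0.116 ] [ 0.4565 -0.3339  0.064 ]
[0.5137 0.0219 0.066 ] [ 0.6312 -0.1344  0.1   ]
[0.5151 0.0236 0.066 ]
[0.4931 0.0449 0.066 ]
[0.4945 0.0011 0.066 ]
[0.5554 0.0482 0.066 ]
[0.558  0.0031 0.066 ]
```

Pin axis at (0.457,-0.334); lug hole ≈ (0.515,0.024); yaw ≈ 0.04. Go and grip the pin.

Emit:
drive_tool(deltas="0.7 -0.23 0 0;0.68 -0.23 0 0;0 0 -0.7 0;0 0 -0.7 0;0 0 -0.7 0;0 0 0 0;0 0 0 0")

```text
clock: 4.57
tcp_pos: [0.4558, -0.334, 0.1627]
eef_rot: [-0.001, 1.0, 0.001, -0.001]
force: [-0.2, -0.8, 0.9]
opening: 1.002
```

```bash
python3 look.py w3.png
```

```text
4.5667 [ 0.4558 -0.334   0.1627] [-0.0631  0.3794  0.8185  1.6653 -0.2908  1.2271  2.3927] [[-1.0, -0.0022, -0.0025], [-0.0022, 1.0, 0.0015], [0.0025, 0.0015, -1.0]]
```

View pics/w3.png

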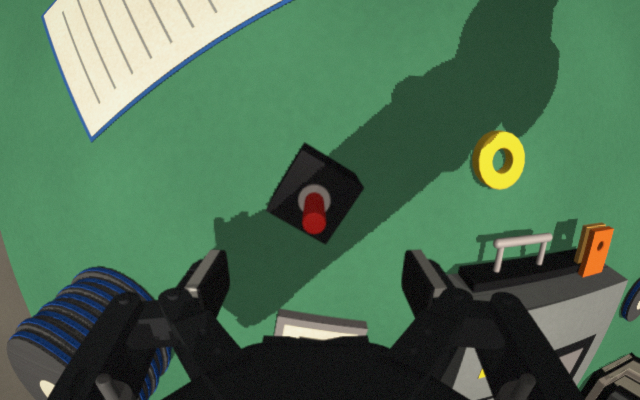

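```bash
python3 - <<'E'
from h import *
s=manip.state();print(wplane((313.7,219.5),.116,s),s['tcp_pos'])
print(wproj([s['tcp_pos'][0],s['tcp_pos'][1],.116],s))
E
```

```text
[ 0.4561 -0.3351  0.116 ] [ 0.4565 -0.335   0.1643]
[313.8546 220.1492]
```

The pin top at (314,219) is right under the TCP. Descend and close.

Emit:
drive_tool(deltas="0 0 -0.7 0;0 0 -0.7 0;0 0 -0.7 0;0 0 0 0;0 0 0 0")

```text
clock: 5.03
tcp_pos: [0.4564, -0.3355, 0.0806]
eef_rot: [-0.001, 1.0, -0.0, 0.0]
force: [0.2, -0.3, 0.8]
opening: 0.999
```

Emit:
drive_tool(deltas="0 0 0 0;0 0 0 0;0 0 0 0;0 0 0 0;0 0 0 0;0 0 0 0;0 0 0 0;0 0 0 0", gripper=0, newtons=40)

```text
clock: 5.7
tcp_pos: [0.4562, -0.3357, 0.0798]
eef_rot: [-0.0, 1.0, -0.0, 0.0]
force: [-0.4, 0.9, 6.7]
opening: 0.176
```

```bash
python3 look.py w4.png
```

```text
5.7 [ 0.4562 -0.3357  0.0798] [-0.0188  0.4716  0.7716  1.7547 -0.3705  1.066   2.4522] [[-1.0, -0.0007, 0.0006], [-0.0007, 1.0, -0.0002], [-0.0006, -0.0002, -1.0]]
```

View pics/w4.png

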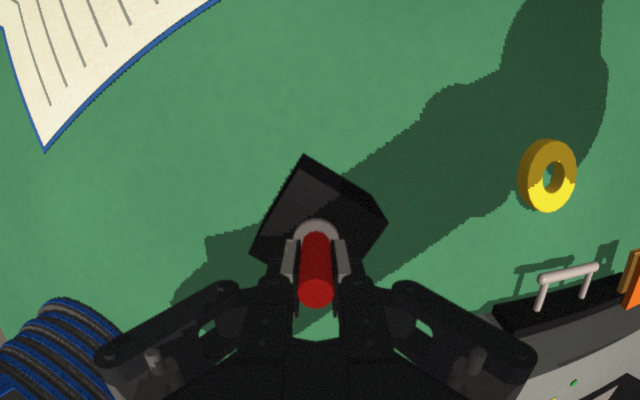

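Emit:
drive_tool(deltas="0 0 0.5 0;0 0 0.8 0;0 0 0.8 0;0 0 0.65 0;0 0.9 0 0;0 0.9 0 0;0 0.9 0 0;0 0.9 0 0")

```text
clock: 6.42
tcp_pos: [0.4554, -0.1902, 0.189]
eef_rot: [0.0, 1.0, -0.0, -0.0]
force: [1.4, 0.9, -0.9]
opening: 0.176
```

Emit:
drive_tool(deltas="0.1 0.9 0 0;0.1 0.9 0 0;0.1 0.9 0 0;0.1 0.9 0 0;0 0.6 0 0;0 0 0 0;0 0 0 0;0 0 0 0")

```text
clock: 7.08
tcp_pos: [0.4717, -0.0244, 0.1891]
eef_rot: [0.0, 1.0, -0.0, -0.0]
force: [0.4, -0.6, -0.4]
opening: 0.176
```

```bash
python3 look.py w5.png lug_hole:.066 pin_grip:.2; python3 crop.py w5.png 240 170 400 320 5 c5.png
```

```text
7.0833 [ 0.4717 -0.0244  0.1891] [-0.6387  0.078   0.6622  1.8598 -0.0504  1.2211  1.61  ] [[-1.0, 0.0001, -0.0005], [0.0001, 1.0, -0.0005], [0.0005, -0.0005, -1.0]]
lug_hole [365.9, 236.3] 0.85 [0.5164 0.0242 0.066 ]
lug_hole [296.1, 324.5] 0.63 [ 0.6229 -0.0446  0.066 ]
lug_hole [87.7, 170.9] 0.2 [ 0.4482 -0.2681  0.066 ]
pin_grip [312.9, 263.2] 0.74 [ 0.4717 -0.0245  0.2   ]
pin_grip [87.8, 171.3] 0.39 [ 0.4239 -0.1449  0.2   ]
```

View pics/w5.png

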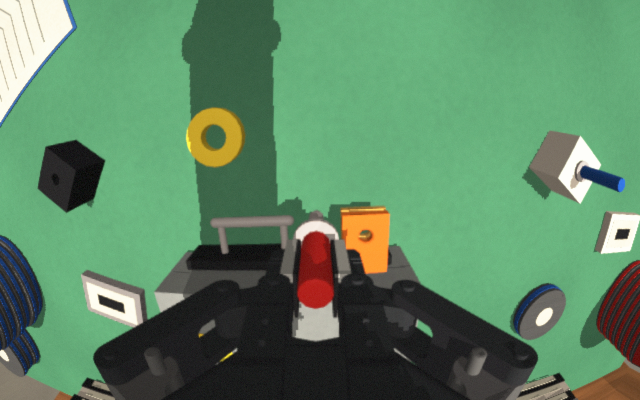

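View pics/c5.png

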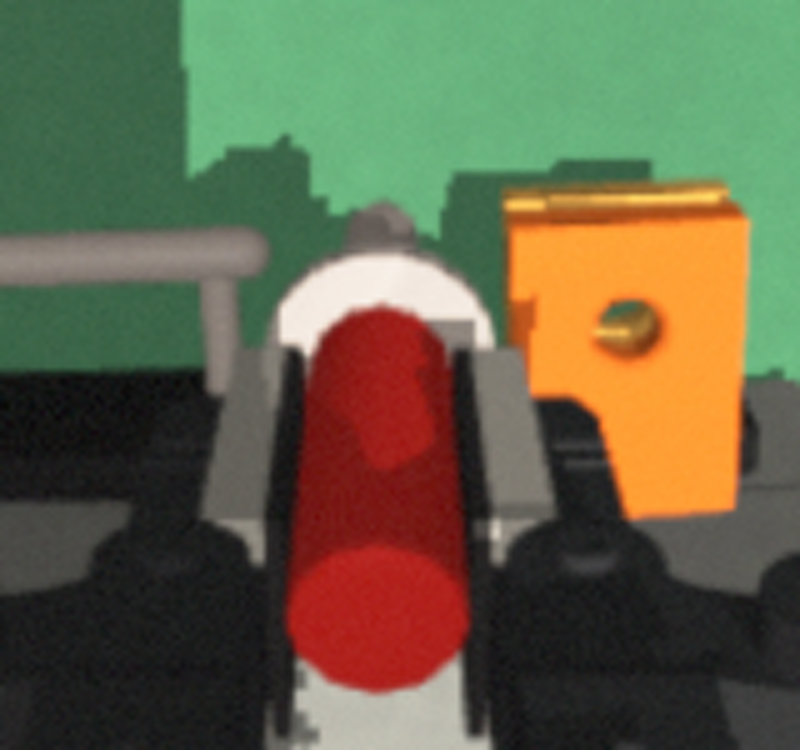

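```bash
python3 - <<'E'
from h import *
s=manip.state();p=s['tcp_pos'];print(p)
f=lambda c:(240+(c[0]+.5)/5-.5,170+(c[1]+.5)/5-.5)
print('hole',wplane(f((629,327)),.066,s))
for c,dz in [((380,617),.036),((382,222),-.065)]: print(wplane(f(c),p[2]+dz,s)-p)
print('proj tip',wproj(p+[0,0,-.065],s),'seen',f((382,222)), 'flange', (np.array(wproj(p+[0,0,-.016],s))-[240,170])*5)
E
```

```text
[ 0.4718 -0.0251  0.1893]
hole [0.5153 0.023  0.066 ]
[0.0005 0.0012 0.036 ]
[ 0.0016  0.0014 -0.065 ]
proj tip [314.0048 211.904 ] seen (316.0, 214.0) flange [367.6858 352.0131]
```

Emit:
drive_tool(deltas="0.53 0.58 0 0;0.53 0.59 0 0;0 0 -0.5 0;0 0 -0.6 0;0 0 0 0;0 0 0 0;0 0 0 0")

```text
clock: 7.82
tcp_pos: [0.5147, 0.0222, 0.1463]
eef_rot: [0.001, 1.0, -0.0, 0.0]
force: [0.3, -0.4, -0.2]
opening: 0.175
```

```bash
python3 look.py w6.png ; python3 crop.py w6.png 240 170 400 320 5 c6.png; python3 - <<'E'
from h import *
snap('scene','s6.png')
E
python3 crop.py s6.png 270 120 390 230 6 cs6.png
```

```text
7.8167 [0.5147 0.0222 0.1463] [-0.6476  0.2323  0.6289  1.8137 -0.1492  1.1424  1.6003] [[-1.0, 0.0012, 0.0007], [0.0012, 1.0, -0.0002], [-0.0007, -0.0002, -1.0]]
```

View pics/c6.png

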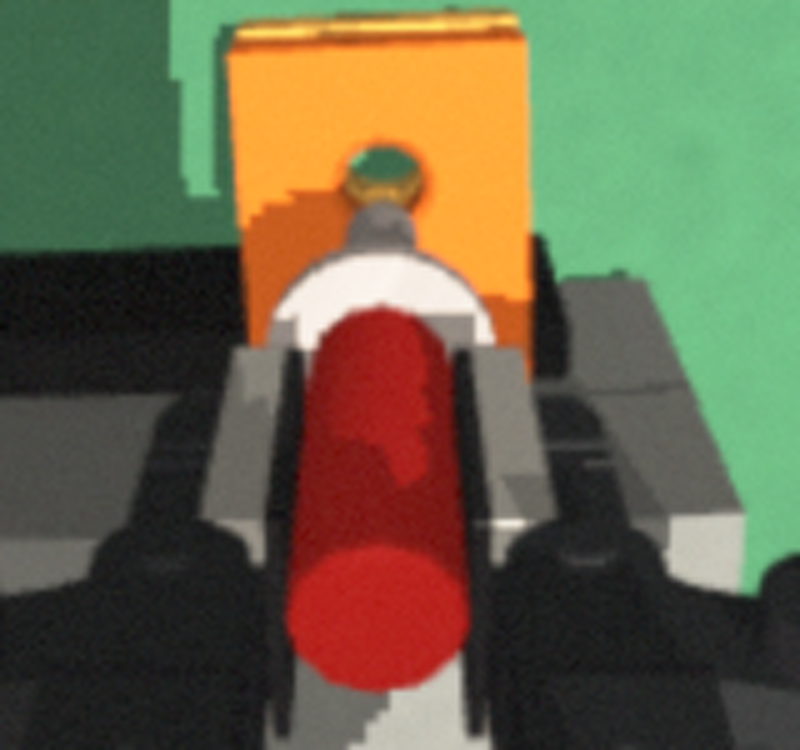

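View pics/cs6.png

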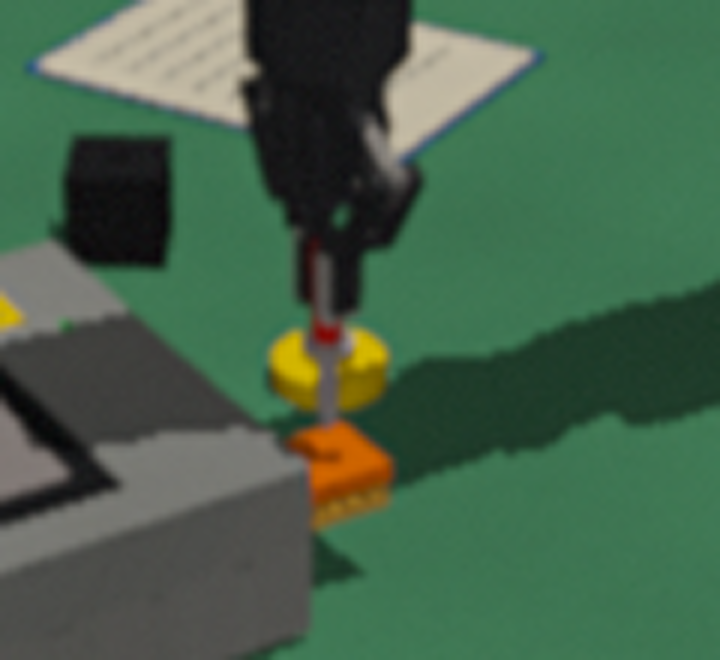

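```bash
python3 - <<'E'
from h import *
s=manip.state();p=s['tcp_pos'];print(p)
f=lambda c:(240+(c[0]+.5)/5-.5,170+(c[1]+.5)/5-.5)
g=lambda q:(np.array(wproj(q,s))-[239.5,169.5])*5-.5
print('hole',wplane(f((384,177.5)),.066,s)-p)
for ex in (0,.001,.002):
  # contour of tip circle r=2.75 at z-.065, near side (-x) and shoulder r=5 at -.057; flange top-surface edge -.020 r13
  print(ex,[g(p+[ex-r,.0013,dz])[1].round(1) for r,dz in ((.00275,-.065),(.005,-.057),(.013,-.020),(.013,-.016))], g(p+[ex,.0013,-.06]),'top',g(p+[ex-.008,.0013,.036])[1],g(p+[ex+.008,.0013,.036])[1])
E
```

```text
[0.5151 0.0227 0.1468]
hole [ 0.0002  0.0018 -0.0808]
0 [np.float64(192.2), np.float64(195.2), np.float64(233.3), np.float64(245.9)] [380.7751 222.3251] top 531.383981787251 689.8241697219909
0.001 [np.float64(198.9), np.float64(202.2), np.float64(241.7), np.float64(254.4)] [380.7749 229.073 ] top 541.9341931215938 699.0068112714927
0.002 [np.float64(205.5), np.float64(209.1), np.float64(250.0), np.float64(262.9)] [380.7746 235.7996] top 552.3969971315121 708.1071617920464
```

Emit:
drive_tool(deltas="-0.025 0.01 0 0;0 0 -0.25 0;0 0 -0.25 0;0 0 -0.1 0;0 0 0 0;0 0 0 0")

```text
clock: 8.42
tcp_pos: [0.5133, 0.0234, 0.1208]
eef_rot: [-0.0, 1.0, -0.0, -0.0]
force: [1.9, -2.0, -2.2]
opening: 0.174
```

```bash
python3 look.py w7.png ; python3 crop.py w7.png 240 170 400 320 5 c7.png
```

```text
8.4167 [0.5133 0.0234 0.1208] [-0.6403  0.2602  0.6217  1.8459 -0.1691  1.0888  1.6155] [[-1.0, -0.0003, -0.0004], [-0.0003, 1.0, -0.0008], [0.0004, -0.0008, -1.0]]
```

View pics/c7.png

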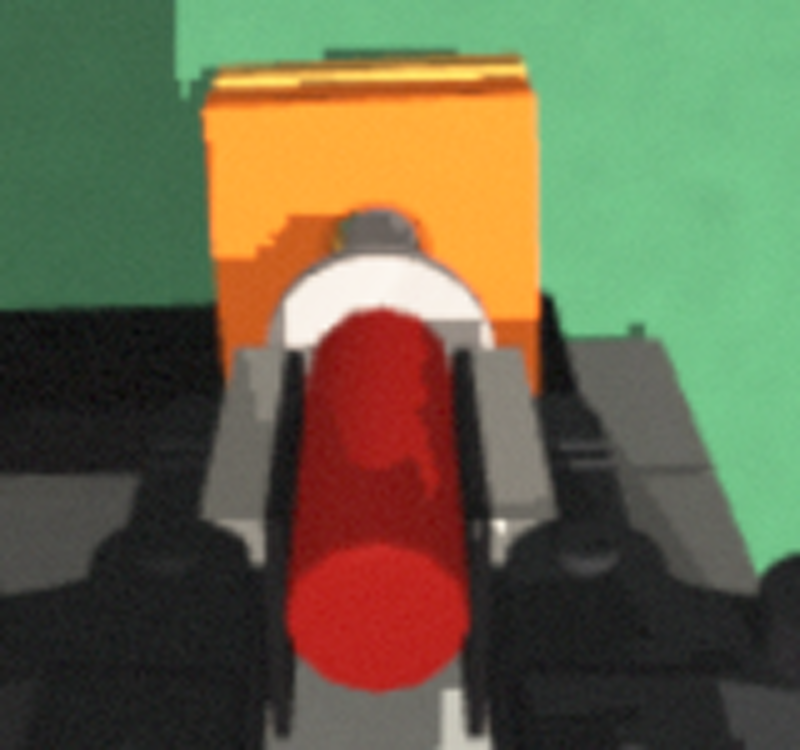

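Emit:
drive_tool(deltas="0.015 0 0 0;0 0 -0.15 0;0 0 -0.15 0;0 0 0 0;0 0 0 0")

```text
clock: 8.88
tcp_pos: [0.5137, 0.0236, 0.1088]
eef_rot: [-0.0, 1.0, -0.0, -0.0]
force: [1.0, -1.2, -2.0]
opening: 0.172
```

Emit:
drive_tool(deltas="0 0 -0.15 0;0 0 -0.15 0;0 0 -0.15 0;0 0 0 0;0 0 0 0")

```text
clock: 9.3
tcp_pos: [0.5137, 0.0235, 0.0907]
eef_rot: [-0.0, 1.0, -0.0, -0.0]
force: [2.6, -0.5, -2.5]
opening: 0.172
```

Emit:
drive_tool(deltas="0 0 -0.06 0;0 0 -0.06 0;0 0 0 0;0 0 0 0")

```text
clock: 9.63
tcp_pos: [0.5139, 0.0237, 0.0864]
eef_rot: [-0.0, 1.0, -0.0, -0.0]
force: [2.5, -0.7, -3.0]
opening: 0.173
```

```bash
python3 look.py w8.png ; python3 crop.py w8.png 240 170 400 320 5 c8.png
```

```text
9.6333 [0.5139 0.0237 0.0864] [-0.6232  0.3069  0.609   1.8802 -0.2045  1.0167  1.6437] [[-1.0, -0.0007, -0.0001], [-0.0007, 1.0, -0.0001], [0.0001, -0.0001, -1.0]]
```

View pics/c8.png

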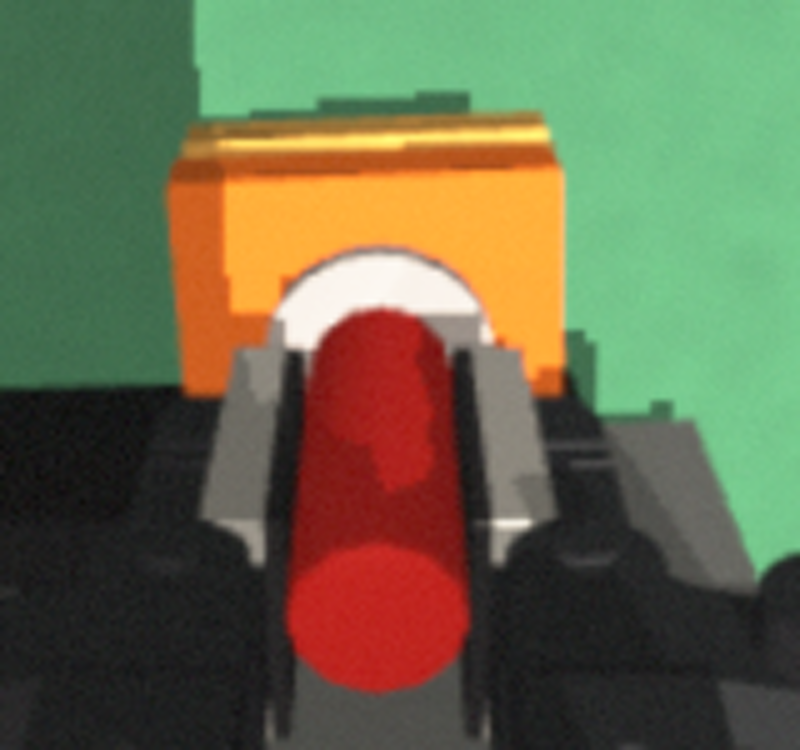

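Emit:
drive_tool(deltas="0 0 -0.04 0;0 0 0 0;0 0 0 0")

```text
clock: 9.93
tcp_pos: [0.5142, 0.0238, 0.0857]
eef_rot: [-0.0, 1.0, 0.0, 0.0]
force: [-1.2, -0.8, 8.2]
opening: 0.176
```

Flange is seated (8 N upward force). Release.

Emit:
drive_tool(deltas="0 0 0 0;0 0 0 0;0 0 0 0;0 0 0 0;0 0 0 0;0 0 0 0;0 0 0 0", gripper=100)

```text
clock: 10.52
tcp_pos: [0.5139, 0.0238, 0.0848]
eef_rot: [-0.0, 1.0, -0.0, -0.0]
force: [0.2, -0.0, -0.3]
opening: 1.004
```

Emit:
drive_tool(deltas="0 0 0.3 0;0 0 0.6 0;0 0 0.8 0;0 0 0.8 0;0 0 0.6 0;0 0 0 0;0 0 0 0")

```text
clock: 11.1
tcp_pos: [0.5148, 0.0238, 0.2102]
eef_rot: [-0.0, 1.0, 0.001, 0.002]
force: [0.2, 0.5, -1.7]
opening: 0.998
```

```bash
python3 look.py w9.png aperture:.1 pin_grip:.096
```

```text
11.1 [0.5148 0.0238 0.2102] [-0.6713  0.1697  0.6401  1.7274 -0.1066  1.2761  1.5641] [[-1.0, -0.0007, 0.003], [-0.0007, 1.0, 0.0011], [-0.003, 0.0011, -1.0]]
aperture [170.0, 301.9] 0.88 [ 0.6364 -0.1332  0.1   ]
pin_grip [312.2, 194.6] 0.7 [0.5165 0.0221 0.096 ]
```

View pics/w9.png

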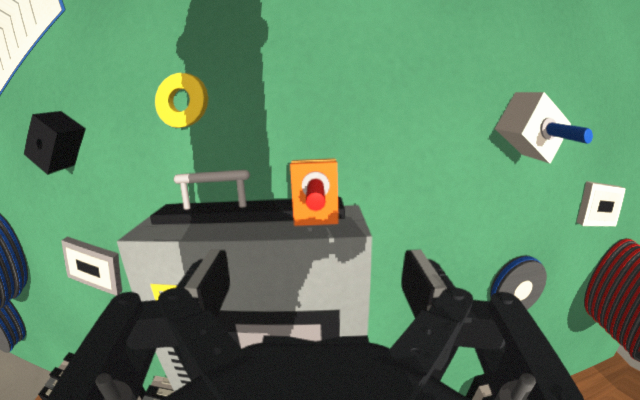

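Pin stands seated in the lug (315,190). Now to the stylus.

Emit:
drive_tool(deltas="-0.3 0.8 0.2 0;-0.3 0.8 0.2 0;-0.4 0.8 0.2 0;-0.4 0.8 0.2 0;-0.4 0.8 0.1 0;-0.4 0.8 0 0;-0.4 0.8 0 0;0 0.8 0 0")

```text
clock: 11.92
tcp_pos: [0.4067, 0.2814, 0.2439]
eef_rot: [-0.001, 1.0, -0.0, -0.001]
force: [2.1, -0.2, -0.1]
opening: 0.999
```

Emit:
drive_tool(deltas="0 0 0 0;0 0 0 0;0 0 0 0")

```text
clock: 12.17
tcp_pos: [0.4099, 0.2787, 0.2437]
eef_rot: [-0.0, 1.0, -0.001, -0.001]
force: [0.4, -0.0, -0.8]
opening: 0.999
```

```bash
python3 look.py w10.png stylus_grip:.096 stylus_rest:0; python3 crop.py w10.png 240 150 400 290 5 c10.png
```

```text
12.1667 [0.4099 0.2787 0.2437] [-1.0291  0.0944  0.3972  1.7087 -0.0363  1.3484  0.9456] [[-1.0, -0.0001, -0.0013], [-0.0001, 1.0, -0.0023], [0.0013, -0.0023, -1.0]]
stylus_grip [328.9, 216.9] 0.91 [0.4437 0.2928 0.096 ]
stylus_rest [325.7, 190.8] 0.87 [0.4427 0.2924 0.    ]
```

View pics/c10.png

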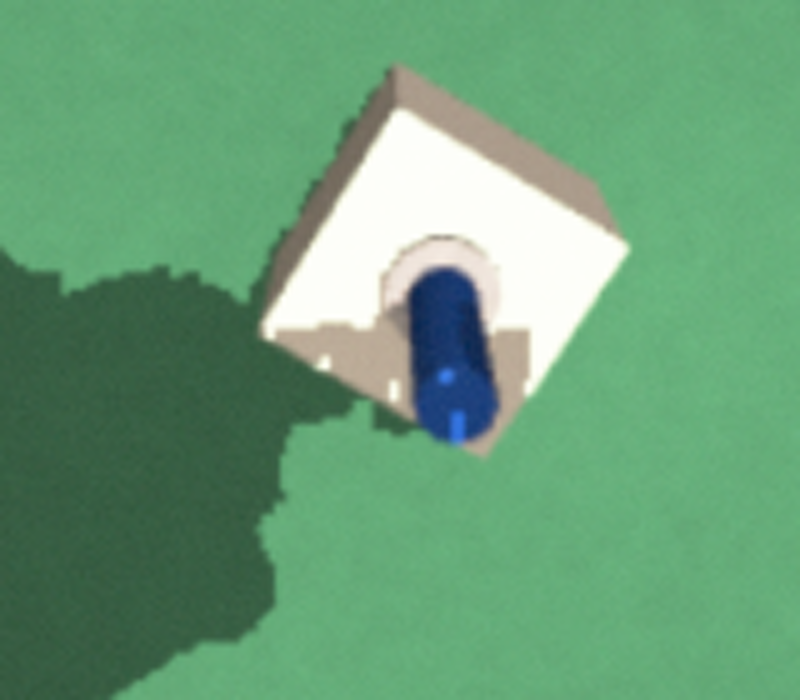

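```bash
python3 - <<'E'
from h import *
s=manip.state();print(s['tcp_pos'])
f=lambda c:(240+(c[0]+.5)/5-.5,150+(c[1]+.5)/5-.5)
print(wplane(f((457,403)),.128,s),wplane(f((441,293)),.064,s))
E
```

```text
[0.4105 0.2781 0.2446]
[0.4459 0.2931 0.128 ] [0.4462 0.2926 0.064 ]
```

Emit:
drive_tool(deltas="0.45 0.17 0 0;0.44 0.175 0 0;0 0 -0.8 0;0 0 -0.8 0;0 0 -0.8 0;0 0 -0.8 0;0 0 -0.8 0;0 0 0 0")

```text
clock: 12.98
tcp_pos: [0.4424, 0.29, 0.0791]
eef_rot: [0.001, 1.0, -0.003, -0.004]
force: [-1.2, -1.6, -1.4]
opening: 1.003
```

Emit:
drive_tool(deltas="0 0 0 0;0 0 0 0")

```text
clock: 13.15
tcp_pos: [0.4468, 0.2935, 0.0868]
eef_rot: [0.0, 1.0, 0.001, 0.001]
force: [0.6, -1.2, 1.7]
opening: 1.003
```

```bash
python3 look.py w11.png
```

```text
13.15 [0.4468 0.2935 0.0868] [-0.9704  0.3219  0.3947  1.8227 -0.143   1.0228  1.0508] [[-1.0, 0.0005, 0.0017], [0.0005, 1.0, 0.0011], [-0.0017, 0.0011, -1.0]]
```

View pics/w11.png

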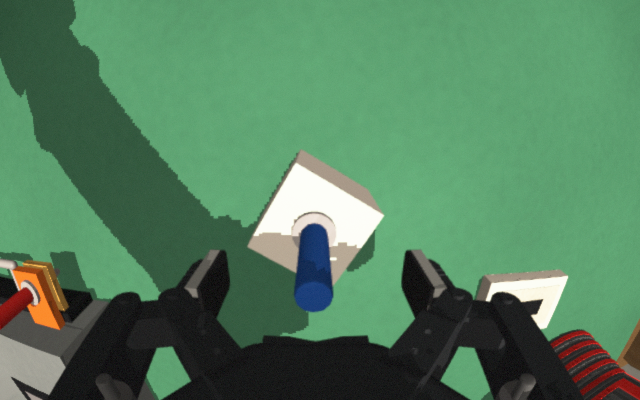

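Emit:
drive_tool(deltas="0 0 -0.12 0;0 0 0 0")

```text
clock: 13.37
tcp_pos: [0.4462, 0.294, 0.0811]
eef_rot: [-0.0, 1.0, 0.001, 0.001]
force: [-0.1, -0.4, -0.3]
opening: 0.998
```

Emit:
drive_tool(deltas="0 0 0 0;0 0 0 0;0 0 0 0;0 0 0 0;0 0 0 0;0 0 0 0;0 0 0 0;0 0 0 0", gripper=0, newtons=60)

```text
clock: 14.03
tcp_pos: [0.4456, 0.2935, 0.0802]
eef_rot: [-0.0, 1.0, -0.0, -0.0]
force: [0.5, 1.0, 0.9]
opening: 0.17
```

Emit:
drive_tool(deltas="0 0 0.3 0;0 0 0.8 0;0 0 0.8 0;0 0 0.8 0;0 0 0.8 0;0 0 0.4 0;0 0 0 0;0 0 0 0")

```text
clock: 14.7
tcp_pos: [0.4458, 0.2937, 0.2366]
eef_rot: [-0.0, 1.0, 0.001, 0.001]
force: [-0.4, 0.1, -1.4]
opening: 0.17
```

```bash
python3 look.py w12.png;python3 crop.py w12.png 240 170 400 320 5 c12.png
```

```text
14.7 [0.4458 0.2937 0.2366] [-1.0016  0.1852  0.417   1.6307 -0.077   1.3404  0.998 ] [[-1.0, -0.0007, 0.0011], [-0.0007, 1.0, 0.0012], [-0.0011, 0.0012, -1.0]]
```

View pics/c12.png

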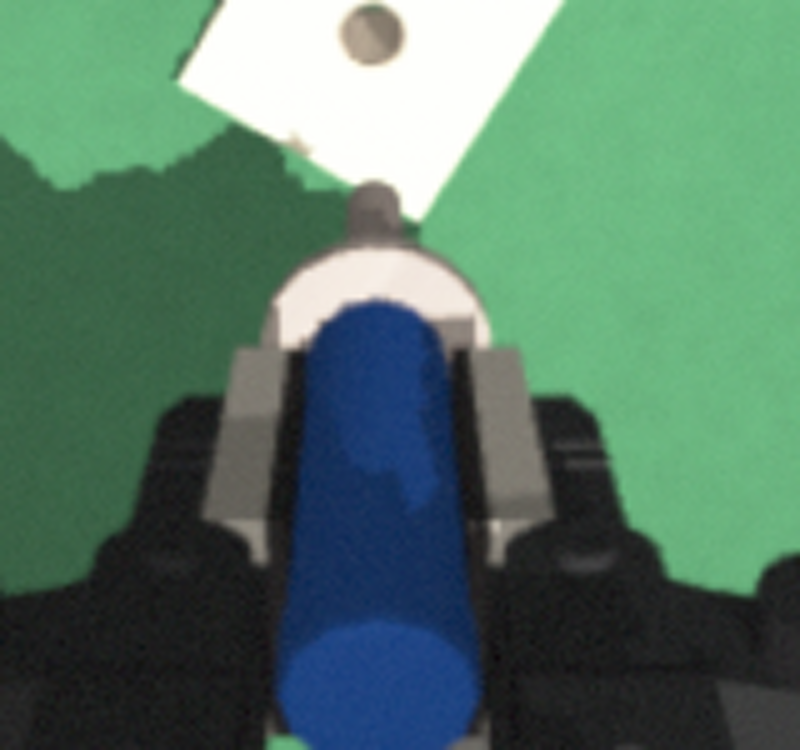

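Emit:
drive_tool(deltas="0.15 -0.5 0 0;0.29 -0.95 0 0;0.29 -0.95 0 0;0.29 -0.95 0 0;0.29 -0.95 0 0;0.29 -0.95 0 0;0.29 -0.95 0 0;0.29 -0.95 0 0")

```text
clock: 15.42
tcp_pos: [0.532, 0.0056, 0.2343]
eef_rot: [-0.0, 1.0, -0.0, -0.001]
force: [0.8, 0.7, -1.3]
opening: 0.162
```

Emit:
drive_tool(deltas="0.29 -0.95 0 0;0.29 -0.95 0 0;0.29 -0.95 0 0;0.29 -0.95 0 0;0.2 -0.7 0 0;0 0 0 0;0 0 0 0;0 0 0 0")

```text
clock: 16.08
tcp_pos: [0.5865, -0.1719, 0.2342]
eef_rot: [-0.0, 1.0, 0.0, -0.002]
force: [0.3, 0.3, -0.7]
opening: 0.169
```

```bash
python3 look.py w13.png aperture:.1;python3 crop.py w13.png 240 170 400 320 5 c13.png
```

```text
16.0833 [ 0.5865 -0.1719  0.2342] [-0.2787  0.4141  0.7131  1.428  -0.2698  1.402   2.0095] [[-1.0, -0.0004, -0.0031], [-0.0004, 1.0, 0.0007], [0.0031, 0.0007, -1.0]]
aperture [359.8, 234.0] 0.96 [ 0.6331 -0.1273  0.1   ]
```

View pics/w13.png

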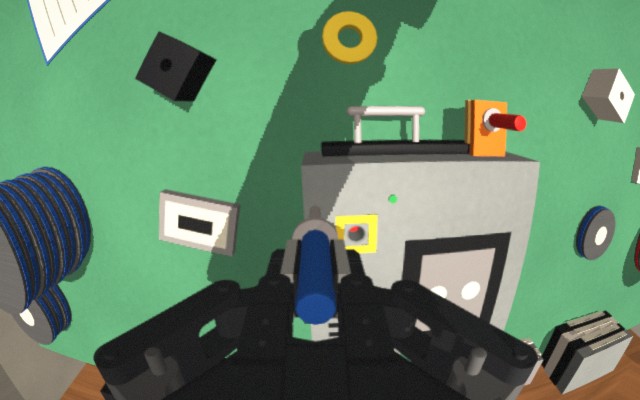

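View pics/c13.png

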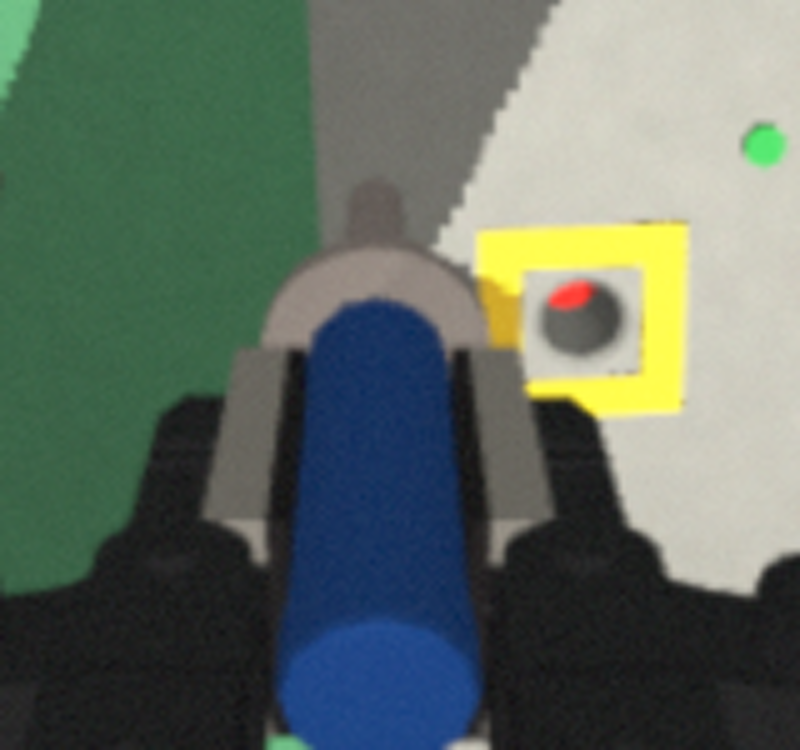

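```bash
python3 - <<'E'
from h import *
s=manip.state();p=s['tcp_pos'];print(p)
f=lambda c:(240+(c[0]+.5)/5-.5,170+(c[1]+.5)/5-.5)
g=lambda q:(np.array(wproj(q,s))-[239.5,169.5])*5-.5
h=wplane(f((581,316)),.1,s);print('hole',h,h-p)
for ex in (0,.001,.002): print(ex,g(p+[ex-.004,.0013,-.0725]))
print('y',[(wplane(f((376.5,200)),p[2]-.07,s)-p)[1]])
E
```

```text
[ 0.587  -0.1706  0.2351]
hole [ 0.6329 -0.1298  0.1   ] [ 0.0458  0.0409 -0.1351]
0 [380.5545 169.4599]
0.001 [380.5316 175.9739]
0.002 [380.5086 182.4704]
y [np.float64(0.0007203124241139114)]
```

Emit:
drive_tool(deltas="0.55 0.5 0 0;0.55 0.5 0 0;0 0 -0.6 0;0 0 -0.6 0;0 0 0 0;0 0 0 0;0 0 0 0")

```text
clock: 16.77
tcp_pos: [0.6314, -0.1322, 0.1895]
eef_rot: [-0.001, 1.0, -0.0, 0.001]
force: [-0.4, 1.2, -1.2]
opening: 0.169
```

```bash
python3 look.py w14.png ;python3 crop.py w14.png 240 170 400 320 5 c14.png
```

```text
16.7667 [ 0.6314 -0.1322  0.1895] [-0.302   0.5123  0.6781  1.3977 -0.3215  1.3418  1.9573] [[-1.0, -0.0012, 0.0011], [-0.0012, 1.0, -0.0001], [-0.0011, -0.0001, -1.0]]
```

View pics/c14.png

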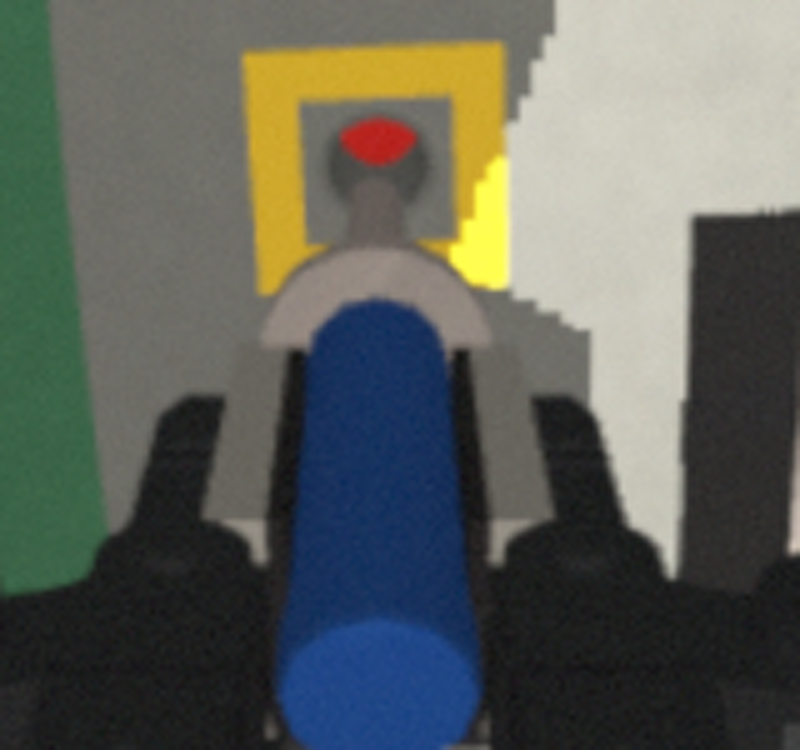

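```bash
python3 - <<'E'
from h import *
s=manip.state();p=s['tcp_pos'];print(p)
f=lambda c:(240+(c[0]+.5)/5-.5,170+(c[1]+.5)/5-.5)
h=wplane(f((379,162)),.1,s);print('hole',h-p)
E
```

```text
[ 0.6317 -0.1326  0.19  ]
hole [ 0.0006  0.001  -0.09  ]
```

Emit:
drive_tool(deltas="-0.025 0.008 -0.2 0;0 0 -0.3 0;0 0 -0.2 0;0 0 -0.1 0;0 0 0 0;0 0 0 0")

```text
clock: 17.32
tcp_pos: [0.6299, -0.1322, 0.1556]
eef_rot: [-0.0, 1.0, -0.0, -0.0]
force: [0.2, -0.2, -0.9]
opening: 0.172
```

```bash
python3 look.py w15.png ;python3 crop.py w15.png 240 170 400 320 5 c15.png
```

```text
17.3167 [ 0.6299 -0.1322  0.1556] [-0.2993  0.5339  0.6674  1.4454 -0.3348  1.2785  1.9683] [[-1.0, -0.0005, -0.0009], [-0.0005, 1.0, -0.0], [0.0009, -0.0, -1.0]]
```

View pics/c15.png

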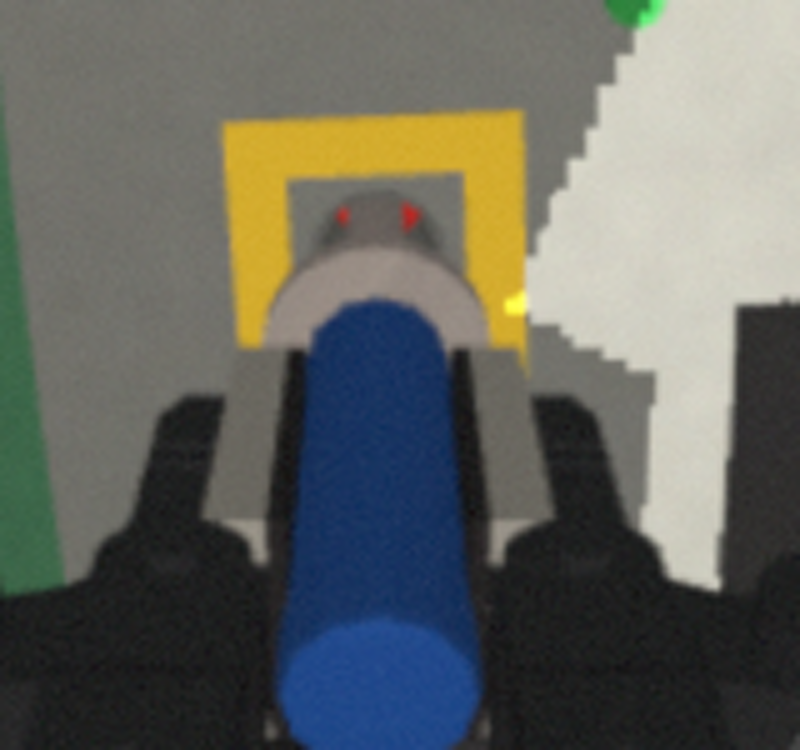

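The shaft is inside the hole, red showing either side. Press in small steps.

Emit:
drive_tool(deltas="0.005 0 -0.1 0;0 0 -0.1 0;0 0 -0.05 0;0 0 0 0;0 0 0 0;0 0 0 0")

```text
clock: 17.87
tcp_pos: [0.6305, -0.1323, 0.1465]
eef_rot: [-0.0, 1.0, -0.0, 0.0]
force: [0.6, 1.0, 0.7]
opening: 0.167
```

Emit:
drive_tool(deltas="0 0 -0.05 0;0 0 -0.05 0;0 0 0 0;0 0 0 0")

```text
clock: 18.2
tcp_pos: [0.6305, -0.1323, 0.1423]
eef_rot: [-0.0, 1.0, -0.0, 0.0]
force: [-0.3, 0.3, 3.4]
opening: 0.171
```

Emit:
drive_tool(deltas="0 0 -0.05 0;0 0 0 0;0 0 0 0")

```text
clock: 18.45
tcp_pos: [0.6307, -0.1323, 0.1408]
eef_rot: [-0.0, 1.0, -0.0, 0.001]
force: [-0.5, 0.6, 8.2]
opening: 0.175
```

Emit:
drive_tool(deltas="0 0 -0.05 0;0 0 0 0;0 0 0 0")

```text
clock: 18.7
tcp_pos: [0.6312, -0.1324, 0.1403]
eef_rot: [-0.0, 1.0, 0.0, 0.001]
force: [-2.1, 1.4, 15.9]
opening: 0.17
```

Emit:
drive_tool(deltas="0 0 0 0;0 0 0 0;0 0 0 0;0 0 0 0;0 0 0 0;0 0 0 0")

```text
clock: 19.2
tcp_pos: [0.6312, -0.1324, 0.1404]
eef_rot: [-0.0, 1.0, 0.0, 0.002]
force: [-2.5, 0.5, 15.9]
opening: 0.171
```

```bash
python3 look.py w16.png; python3 -c "
from h import *
snap('scene','s16.png');s=manip.state();print(s['force'],s['tcp_pos'],s['clock'])"; python3 crop.py s16.png 220 110 380 230 5 cs16.png
```

```text
19.2 [ 0.6312 -0.1324  0.1404] [-0.2964  0.5457  0.6617  1.4641 -0.3442  1.2464  1.9752] [[-1.0, -0.0007, 0.003], [-0.0007, 1.0, 0.0001], [-0.003, 0.0001, -1.0]]
[-3.1072  1.2328 15.9456] [ 0.6312 -0.1324  0.1403] 19.3
```

View pics/w16.png

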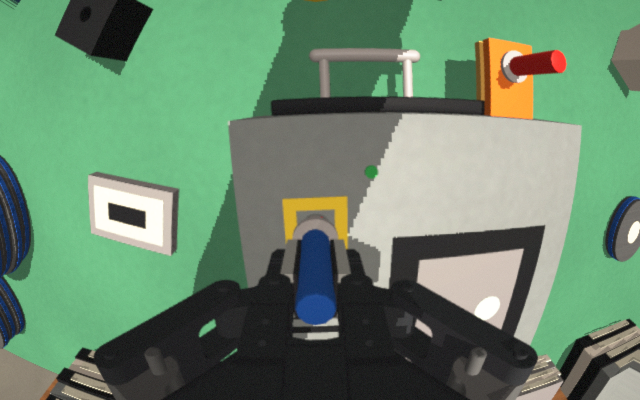

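View pics/cs16.png

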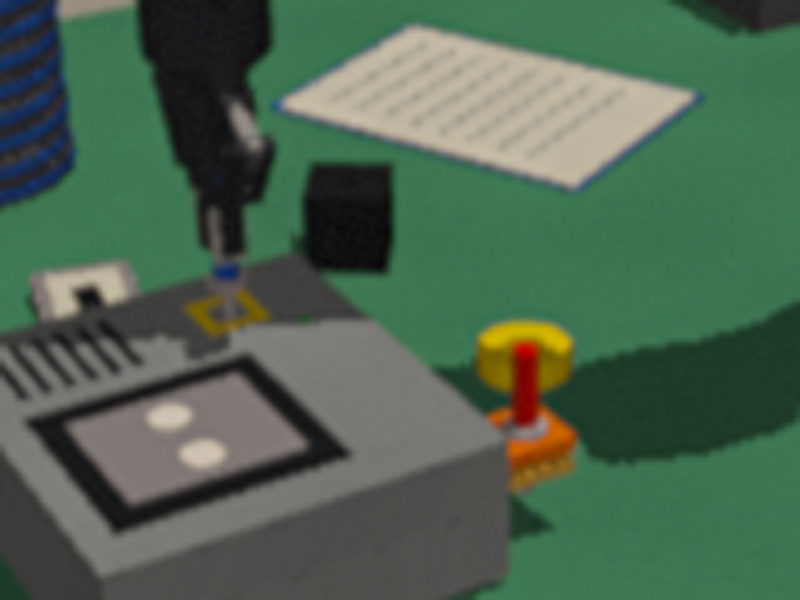

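The pin's flange sits on the lug and it stands upright, the tray is shut, and the push on the button holds steady at 16 N. Handing in.

```bash
python3 -c "
from h import *
print(manip.hand_in()); s=manip.state();print(s['force'],s['tcp_pos'],s['clock'])"
```

```text
the job is handed in; nothing more can be done
None
the job is handed in; nothing more can be done
```

I put the pin down through the lug and tongue until its flange met the lug (about 8 N upward reading), then let it go. After that I took the stylus, reached it through the yellow frame and pressed the button to its firm stop. I handed in at about 19.3 s of the 61 s, with the stylus still gripped.

**Last checks before handing in:**
- **Button:** the push held steady at about 16 N for over 0.5 s with the gripper closed on the stylus. I judged "fully down" from that force and the tool height, as the button's travel can't be read directly.
- **Pin and tray:** the wrist and scene pictures show the pin upright with its flange on the lug, and the tray shut.
- **Loose items:** nothing was touched. The cassettes, film can and tape core looked undisturbed in the pictures, but I did not measure their positions again.

The only disagreement was about 1–2 mm between the cameras' fixes and the tool position. I allowed for it at both holes by lining up the tip and the hole in the same wrist picture.

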